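Shift the glaze jar mill into its blue gear and start it

ROBOT

A 6-joint arm with a two-finger parallel gripper is mounted at the origin on a cart in front of the work surface, level with it; the furniture and walls round the work are solid. World frame = base frame: x ahead of the robot, y to its left, z up, the work surface at z = 0. Lengths are in mm, angles in rad, forces in N, time in s.
With the tool pointing down it reaches from about 350 to 875 mm from the base axis. Payload 4.2 kg.
Tool frame: the origin (TCP) lies between the finger pads; the fingertips stand 11 mm ahead of it and the grasp point (between the pads) lies 8 mm behind it; z points along the fingers, y is the direction in which the jaws open and shut (so a half turn about z gives the same grasp; the last joint's range is limited). The gripper opens to 85 mm and grips with 20 to 120 N. Pads are 22 mm wide; open, the fingers measure 114 mm over their backs; the gripper's body (76 mm by 85 mm) begins 54 mm behind the grasp point. The pads swing forward as they close: fully open they stand 13 mm farther back than shut.
Start: joints at [1.45, 0.385, 0.008, 0, -1.194, -0.259], TCP at [231.676, 580.453, 242.312] pointing down, gripper open.
Joint ranges: [-3.14, 3.14], [-1.21, 2.06], [-1.07, 1.41], [-3.16, 2.05], [-2.99, -0.16], [-3.1, 3.1]. Speed limits (rad/s): [2.79, 2.79, 3.14, 3.14, 3.14, 3.14].

INTERFACE

Orientations are given as a unit quaternion [x, y, z, w].
In Python, from bench import * gives the robot as it stands.
- The arm moves only by the tool servo_tool, never from a script. Its argument "rows" is a list of rows, each a list of 7 numbers: the opening, from 0 (shut) to 1 (fully open), then the shift along the tool's x, y, z in cm, then the turn, a rotation vector about the tool's x, y, z in degrees. A call has 1 to 12 rows; each row shifts and turns the commanded pose from where the row before left it, along the tool's axes as they then stand; what a row does not reach is not made up. A row lasts 1/10 s, in which the tool goes at most 50 mm and 8.59 degrees, less where a joint would pass 70% of its speed; a pose out of reach is approached as far as the arm can. A call is refused whole if a number of a shift passes 5 or a number of a turn 8.59, either way. A call with a gripper value outside its range is refused whole. The fingers move at their own pace and stop on an object; the grip force is fixed at half the most. Time passes only in rows, so rows that do not move let the fingers close. It gives the time, the measured TCP pose, the force and the opening at its end, in the units of the state.
- read_state(): the state, without advancing time (a new reading comes with each control period).
- get_image(name): name is "scene" or "top" or "wrist"; returns a dict with "image" (400x640x3 uint8, red, green, blue), "mtx" (3x3 intrinsics, pixels), "k1" (the pictures are not rectified: a ray, as slopes to the right and down, at radius r is drawn at 1 + k1 r^2 times it, then the intrinsics apply), "extrinsics" (4x4, takes a point from camera to world coordinates). Camera axes: x right, y up, looking along -z (the intrinsics and any distortion apply to the point x, -y, -z); pixel columns grow to the right and rows downward; lengths in mm; the calibration is good to about 2 mm. A picture is of the moment at which its call begins. There is no depth.
- job_done(): hands the job in, once; it reports no verdict.
The state is a dict: "clock": time; "joints": joint angles; "joint_vel": joint speeds; "joint_efforts": joint torques, N m; "position": TCP position; "ee_rot": TCP orientation; "contact_force": force on the tool from outside, world axes, zero at the start; "wrist_torque": the same for the moment, N m; "gripper_width": finger opening in mm.
Only numpy, scipy, OpenCV 4.12 (cv2) and the standard library are available. Lean on these libraries where they do the work, as an engineer would, in place of code of your own. Each camera call takes 0.05 s, during which the arm holds its last target. There are 200 camera calls.

TASK

The jar with the blue band is ready for milling: push the jar mill's black ball-topped gear lever through the gate into the slot whose end is marked by the blue disc, fully home, pushing gently without gripping or forcing it. Then press the green start button right down and let it come up again, but not before the gear is home. Do not press the red stop button, and leave both mill jars and the other loose things where they are.

Things in the scene. Friction and masses are not known exactly. Their poses are not given: they have to be found in the camera images.
- jar_mill: bench jar mill, fixed: dark base 190 x 400 mm (x by y), grey-green gear head on its left (x -85..85, y 34..186, top z 140), white jar on two rubber rollers on its right (jar's top z 198, end bracket y -198..-182, top z 125), grey switch box in front (x -147..-85, y 50..176, top z 52; mm). Origin: centre of the underside; x away from the operator, y to his left, z up
- gear_lever: gear lever: 10 mm steel shaft with a black ball knob, swinging on a universal joint hidden in the gear head. Origin: the pivot, at (20, 110, 57) mm in the mill's frame; z along the shaft. It stays where it is left: about 2 to 3 N at the knob moves it, more only against the gate's walls
- gear_knob (a point): centre of the lever's black ball knob, 34 mm across, 160 mm from the pivot; with the lever upright it is at (20, 110, 217) mm in the mill's frame
- gear_shaft (a point): point of the shaft at the gate plate, 85 mm from the pivot. Gate (plate 104 x 92 mm, top z 144 mm, centred over the pivot): three 14 mm slots along mill x at y +22, 0, -22 mm from its centre, joined by one 17 mm wide cross channel along y at x 0. The shaft changes slots only within 3.5 mm of that line; slots end with its centre 20 mm before or behind it
- gear_shift (a joint): lever swing along the slots, rad: 0 in the cross channel, + away from the operator (mill +x), about +0.23 / -0.23 at the slot ends. Knob is displaced by 160 mm x sin of it. Starts anywhere along the middle slots
- gear_select (a joint): lever swing across the slots, rad: about +0.25 in the left slots (mill +y), 0 in the middle ones, -0.25 in the right ones; the gate's walls stop it there with up to 0.03 of play. Starts in the middle
- mark_blue: blue gear mark: flat 15 mm disc, 2.5 mm high, on the gate plate in line with and just beyond the end of one of the four outer slots, 17 mm from the shaft's centre when the lever is home in that slot. Local offset from the gate's centre is (+36 or -36, +22 or -22) mm; which of the four places it has varies (yellow, white and red discs have the others). Origin: disc centre, underside
- start_button_top (a point): centre of the top of the green start button, 26 mm across, in a 42 mm black collar on the switch box, at local (-116, 142, 70) mm of the mill; pressed straight down, sprung
- start_button (a joint): travel of the start button, m: 0 up, 0.006 fully down (about 5 N); springs back
- stop_button_top (a point): centre of the top of the red stop button, the same kind, 58 mm to the right of the green one (local -y)
- stop_button (a joint): travel of the stop button, m: 0 up
- mill_jar: white porcelain mill jar with a blue band and aluminium lid, 110 mm across, 138 mm long, lying loose on the rollers along the mill's y; origin on its axis 142 mm above the table
- spare_jar: the same jar with a yellow band, standing on its base at the left; origin at its base
- glaze_jar_red: small glaze jar with red cap, 49 mm across, 64 mm high; origin at its base
- glaze_jar_green: small glaze jar with green cap, 49 mm across, 64 mm high; origin at its base
- slip_beaker: pale beaker, 70 mm across, 78 mm high; origin at its base
- bisque_dish: small pink bisque dish, 72 mm across, 24 mm high; origin at its base
- rib_rubber: red rubber kidney rib lying flat on the table, 39 x 75 mm, 7 mm thick; origin at the centre of its underside

How it is judged (in metres and radians):
On the way, in this order (a step that is already met when the one before it is completed fails the run):
1. the gear lever is fully home in the slot marked by the blue disc (horizontal distance between gear_shaft and mark_blue below 0.02 m), for 0.2 s.
2. the green start button is pressed right down with the gear home (horizontal distance between gear_shaft and mark_blue below 0.02 m and value of joint start_button above 0.0045 m), for 0.1 s.
At the end, for the whole second after the job is handed in: The lever's shaft stands within 20 mm, level, of the blue disc's centre (slot end within about 3 mm), the start button has been pressed at least 4.5 mm after that and is up again, and the stop button is up (horizontal distance between gear_shaft and mark_blue below 0.02 m and value of joint each of start_button, stop_button below 0.0015 m); the robot touches nothing.
It fails at once if start is pressed before the blue gear is home (value of joint start_button above 0.003 m and not (horizontal distance between gear_shaft and mark_blue below 0.02 m)).
It fails at once if the red stop button is pressed (value of joint stop_button above 0.003 m).
It fails at once if the gear lever is gripped or forced (more than 35 N between the robot and the lever) (contact force between any of the fingers, the arm and gear_lever above 35 N).
It fails at once if a mill jar or another loose thing is lifted or moved more than 25 mm from its place (distance of any of mill_jar, spare_jar, glaze_jar_red, glaze_jar_green, slip_beaker, bisque_dish, rib_rubber from where it was at the start of the episode above 0.025 m).
It also fails if it takes over 64 s, if anything falls off the work surface, if the arm or the gripper's body presses on something with over 40 N, if the wrist force passes 120 N, or if a joint passes its speed limit or range.

## Working session

There is one attempt and no reset: what is moved stays moved. The work goes in short steps, Python scripts to look and compute and a tool call to move; the robot and the scene stay as the last step left them, time stands still between calls to the robot, and variables do not carry over. Pictures are saved under pics/ and viewed, about 8 in all and at most 12, crops included, and the job is handed in when it is done.

Besides the shell and the picture viewer there is one more tool, called as name([rows], argument=value, ...), one row to a line, values as JSON. servo_tool: Moves the arm, as the interface text tells. Its arguments: {"type":"object","properties":{"rows":{"type":"array","items":{"type":"array","items":{"type":"number"}}}},"required":["rows"]}

```bash
mkdir -p pics
cat > h.py <<'E'
from bench import *
import numpy as np, cv2
def ray(d,u,v):
    K=d["mtx"];p=np.array([(u-K[0][2])/K[0][0],(v-K[1][2])/K[1][1]])
    q=p.copy()
    for _ in range(20): q=p/(1+d["k1"]*(q@q))
    E=np.array(d["extrinsics"]);return E[:3,3],E[:3,:3]@np.array([q[0],-q[1],-1])
def onz(d,u,v,z):
    o,r=ray(d,u,v);return o+r*(z-o[2])/r[2]
def proj(d,P):
    E=np.array(d["extrinsics"]);c=E[:3,:3].T@(np.array(P)-E[:3,3]);q=np.array([c[0],-c[1]])/-c[2]
    q=q*(1+d["k1"]*(q@q));K=d["mtx"];return q[0]*K[0][0]+K[0][2],q[1]*K[1][1]+K[1][2]
E
python3 - <<'E'
from h import *
for n in("scene","top"):
    d=get_image(n);cv2.imwrite(f"pics/{n}0.png",d["image"][:,:,::-1]);print(n,np.round(d["mtx"],1).tolist(),d["k1"],np.round(d["extrinsics"],2).tolist())
    np.save(f"{n}0.npy",d,allow_pickle=True)
s=read_state();print(s)
E
```

```text
scene [[512.8, 0.0, 321.1], [0.0, 512.8, 195.7], [0.0, 0.0, 1.0]] -0.15782730240026466 [[0.85, 0.36, -0.39, -147.13], [-0.53, 0.59, -0.61, -1138.83], [0.02, 0.72, 0.69, 1298.78], [0.0, 0.0, 0.0, 1.0]]
top [[512.4, 0.0, 327.1], [0.0, 512.4, 201.1], [0.0, 0.0, 1.0]] -0.049911575203941204 [[0.0, 0.98, -0.18, 224.02], [-1.0, 0.0, 0.0, -139.26], [0.0, 0.18, 0.98, 1644.61], [0.0, 0.0, 0.0, 1.0]]
{'clock': 0.1, 'joints': array([ 1.44958553e+00,  3.85503585e-01,  6.77986269e-03, -4.25488679e-04,
       -1.19396792e+00, -2.58613991e-01]), 'joint_vel': array([-0.00039766, -0.00311455,  0.00289379,  0.00247506,  0.0001197 ,
        0.00174265]), 'joint_efforts': array([-1.15541065e-03, -3.93318880e+01,  1.88931924e+01,  4.19804737e+00,
       -2.57233754e-03,  7.56970508e-06]), 'position': array([231.51791839, 580.02039241, 241.32469818]), 'ee_rot': array([ 9.82005500e-01, -1.88849835e-01, -1.32222139e-04,  9.58998664e-04]), 'contact_force': array([-0.71043077,  0.06805939, -0.88290456]), 'wrist_torque': array([-0.02104184, -0.01833585,  0.04317942]), 'gripper_width': 85.2808733963344}
```

View pics/top0.png

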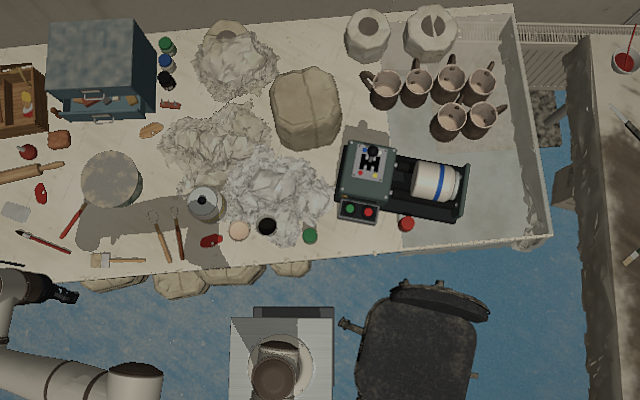

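View pics/scene0.png

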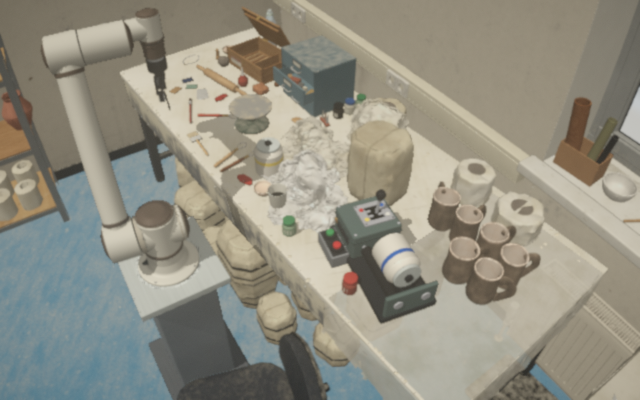

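The top view shows the mill: gear head near (368,165), green button (350,208), red (368,212), knob near (373,150). Scene view: knob near (381,196). Next, an enlarged crop and colour blobs.

Run:
```python
from h import *
t=np.load("top0.npy",allow_pickle=True).item();s=np.load("scene0.npy",allow_pickle=True).item()
a=cv2.resize(t["image"][125:235,325:475],None,fx=5,fy=5,interpolation=cv2.INTER_CUBIC)
b=cv2.resize(s["image"][180:270,310:430],None,fx=5,fy=5,interpolation=cv2.INTER_CUBIC)
cv2.imwrite("pics/t1.png",a[:,:,::-1]);cv2.imwrite("pics/s1.png",b[:,:,::-1])
def blobs(d,box,tag):
    u0,v0,u1,v1=box;h=cv2.cvtColor(d["image"],cv2.COLOR_RGB2HSV)[v0:v1,u0:u1]
    for n,lo,hi in(("green",(40,100,60),(85,255,255)),("red",(170,120,80),(180,255,255)),("red0",(0,150,80),(8,255,255)),("blue",(95,110,60),(130,255,255)),("yellow",(18,110,100),(35,255,255))):
        m=cv2.inRange(h,lo,hi);k,_,st,c=cv2.connectedComponentsWithStats(m)
        for i in range(1,k):
            if st[i,4]>5: print(tag,n,st[i,4],np.round(c[i]+[u0,v0],1),st[i,:4])
blobs(t,(325,125,475,235),"top");blobs(s,(310,180,430,270),"scene")
```

```text
top green 59 [349.5 208.1] [21 79  8  9]
top red0 12 [359.8 172.3] [33 46  4  4]
top red0 59 [367.9 211.5] [39 83  9  8]
top red0 152 [407.1 222.9] [76 91 13 16]
top blue 17 [364.7 149.6] [38 23  5  4]
top blue 136 [439.5 182.7] [108  40  11  36]
top yellow 16 [374.5 175. ] [48 48  4  5]
scene green 12 [329.8 231.8] [18 50  5  4]
scene red0 34 [336.7 244.5] [24 62  7  6]
scene blue 49 [394.6 254.1] [73 69 27 16]
```

View pics/t1.png

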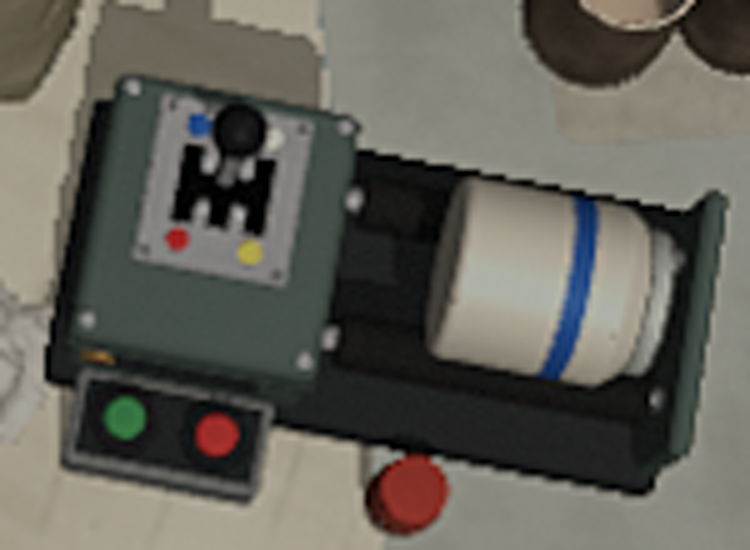

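View pics/s1.png

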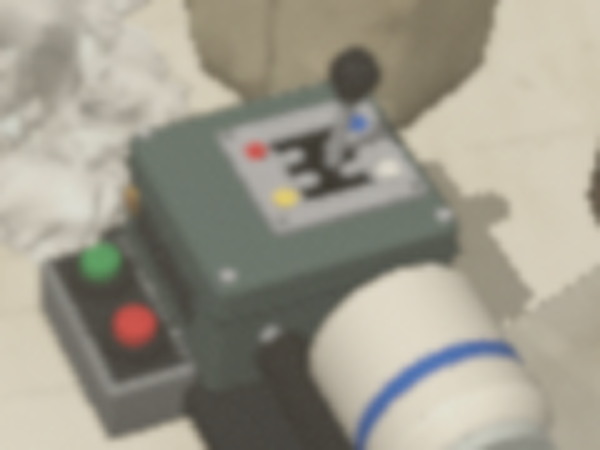

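Blue is the far-left mark (top crop (200,125)); the lever stands in the middle-far slot with its knob at crop (240,130) in the top view and (354,75) in the scene view. Now I fit the mill pose and triangulate the knob.

Run:
```python
from h import *
t=np.load("top0.npy",allow_pickle=True).item();s=np.load("scene0.npy",allow_pickle=True).item()
L=np.array([[-116,142,70],[-116,84,70],[-16,132,146.5],[-16,88,146.5],[56,132,146.5]],float)
def fit(W):
    a=L[:,:2]@[1,1j];w=W[:,:2]@[1,1j];am,wm=a.mean(),w.mean()
    z=np.sum(np.conj(a-am)*(w-wm));sc=abs(z)/np.sum(abs(a-am)**2);r=z/abs(z);o=wm-r*am
    print("o",np.round([o.real,o.imag],1),"yaw",np.degrees(np.angle(r)).round(2),"scale",sc.round(3));print(np.round([[(x).real,x.imag] for x in w-(o+r*a)],1).tolist());return o,r
pt=[(349.5,208.1),(367.9,211.5),(359.8,172.3),(374.5,175.),(364.7,149.6)]
W=np.array([onz(t,u,v,l[2]) for (u,v),l in zip(pt,L)])
o,r=fit(W)
ps=[(100/5+310,261/5+180),(134/5+310,325/5+180),(257/5+310,151/5+180),(286/5+310,198/5+180),(359/5+310,123/5+180)]
fit(np.array([onz(s,u,v,l[2]) for (u,v),l in zip(ps,L)]))
A,B=ray(t,373,151),ray(s,380.8,195)
M=np.array([A[1],-B[1]]).T;k=np.linalg.lstsq(M,B[0]-A[0],rcond=None)[0]
P,Q=A[0]+k[0]*A[1],B[0]+k[1]*B[1];print("knob",P.round(1),Q.round(1))
K=(P+Q)/2;c=(K[:2]@[1,1j]-o)/r;print("knob local",c,K[2])
for n,p in(("pivot",(20,110)),("start",(-116,142)),("stop",(-116,84)),("blue",(56,132)),("jar",(0,-90))):
    w=o+r*complex(*p);print(n,round(w.real,1),round(w.imag,1))
```

```text
o [ 574.4 -376.3] yaw -10.95 scale 1.0
[[-0.2, -0.0], [0.3, -0.3], [-0.1, 1.0], [0.1, 0.1], [-0.1, -0.8]]
o [ 571.7 -379.1] yaw -11.14 scale 1.004
[[-0.4, 0.3], [-0.3, 0.1], [0.0, -0.4], [0.3, -0.3], [0.4, 0.2]]
knob [ 630.8 -276.8  214.2] [ 628.7 -275.7  213.5]
knob local (35.37992460219793+108.77834340489028j) 213.8100846915744
pivot 614.9 -272.1
start 487.5 -214.9
stop 476.5 -271.8
blue 654.4 -257.4
jar 557.3 -464.7
```

servo_tool([
  [0,0,0,-4,0,0,-5.4],
  [0,0,0,-4,0,0,-5.4],
  [0,0,0,-3,0,0,0],
  [0,2.4,3.1,0,0,0,0],
  [0,2.4,3.1,0,0,0,0],
  [0,2.4,3.1,0,0,0,0],
  [0,2.4,3.1,0,0,0,0],
  [0,2.4,3.1,0,0,0,0],
  [0,2.4,3.1,0,0,0,0],
  [0,2.4,3.1,0,0,0,0],
  [0,2.4,3.1,0,0,0,0],
  [0,2.4,3.1,0,0,0,0],
])

```text
clock: 1.3
position: [390.9, 263.8, 352.0]
ee_rot: [0.995, -0.095, -0.0, 0.0]
contact_force: [0.6, 0.6, -0.3]
gripper_width: -0.2
```

servo_tool([
  [0,2.4,3.1,0,0,0,0],
  [0,2.4,3.1,0,0,0,0],
  [0,2.4,3.1,0,0,0,0],
  [0,2.4,3.1,0,0,0,0],
  [0,2.4,3.1,0,0,0,0],
  [0,2.4,3.1,0,0,0,0],
  [0,2.4,3.1,0,0,0,0],
  [0,2.4,3.1,0,0,0,0],
  [0,2.4,3.1,0,0,0,0],
  [0,2.4,3.1,0,0,0,0],
  [0,2.4,3.1,0,0,0,0],
  [0,0,0,0,0,0,0],
])

```text
clock: 2.5
position: [586.0, -122.9, 350.2]
ee_rot: [0.995, -0.098, -0.001, 0.0]
contact_force: [-0.3, 0.2, -0.1]
gripper_width: 0.3
```

servo_tool([
  [0,2.2,2.9,0,0,0,0],
  [0,2.2,2.9,0,0,0,0],
  [0,2.2,2.9,0,0,0,0],
  [0,2.2,2.8,0,0,0,0],
  [0,2.3,2.8,0,0,0,0],
  [0,0,0,2,0,0,0],
  [0,0,0,2,0,0,0],
  [0,0,0,2,0,0,0],
  [0,0,0,2,0,0,0],
  [0,0,0,0,0,0,0],
  [0,0,0,0,0,0,0],
])

```text
clock: 3.6
position: [666.8, -280.8, 272.3]
ee_rot: [0.995, -0.095, -0.0, 0.0]
contact_force: [0.5, -0.7, 0.2]
gripper_width: 0.1
```

```bash
cat >> h.py <<'E'
o=complex(573,-377.7);r=np.exp(-1j*np.radians(11.05))
def loc(P): c=(complex(P[0],P[1])-o)/r;return np.round([c.real,c.imag,P[2]],1)
def look(name,fx=4):
    t=get_image("top");s=get_image("scene")
    a=cv2.resize(t["image"][125:235,325:425],None,fx=fx,fy=fx,interpolation=cv2.INTER_CUBIC)
    b=cv2.resize(s["image"][170:280,310:410],None,fx=fx,fy=fx,interpolation=cv2.INTER_CUBIC)
    cv2.imwrite(f"pics/{name}.png",np.hstack([a,b])[:,:,::-1])
    st=read_state();print("tcp local",loc(st["position"]),np.round(st["contact_force"],1),st["clock"])
E
python3 -c "
from h import *
look('a')"
```

```text
tcp local [ 74.1 113.  274. ] [0.4 0.  0.4] 3.7
```

View pics/a.png

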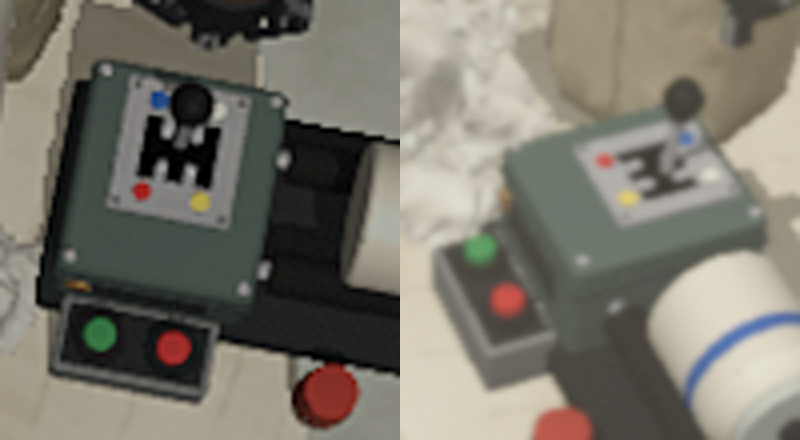

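servo_tool([
  [0,0,0.3,1.6,0,0,0],
  [0,0,0,1.6,0,0,0],
  [0,0,0,1.6,0,0,0],
  [0,0,0,1.5,0,0,0],
  [0,0,0,0,0,0,0],
  [0,-0.4,0,0,0,0,0],
  [0,-0.4,0,0,0,0,0],
  [0,-0.4,0,0,0,0,0],
  [0,0,0,0,0,0,0],
])

```text
clock: 4.6
position: [655.2, -281.8, 211.3]
ee_rot: [0.995, -0.095, 0.002, 0.0]
contact_force: [2.1, -0.2, 2.3]
gripper_width: -0.1
```

servo_tool([
  [0,-0.3,0,0,0,0,0],
  [0,-0.3,0,0,0,0,0],
  [0,-0.3,0,0,0,0,0],
  [0,-0.3,0,0,0,0,0],
  [0,-0.2,0,0,0,0,0],
  [0,0,0,0,0,0,0],
])

```text
clock: 5.2
position: [640.3, -278.9, 209.3]
ee_rot: [0.995, -0.096, -0.0, -0.0]
contact_force: [2.1, 0.4, 1.6]
gripper_width: 0.1
```

```bash
python3 -c "
from h import *
look('b')"
```

```text
tcp local [ 47.3 109.8 209.1] [ 2.1 -0.5  0.9] 5.3
```

View pics/b.png

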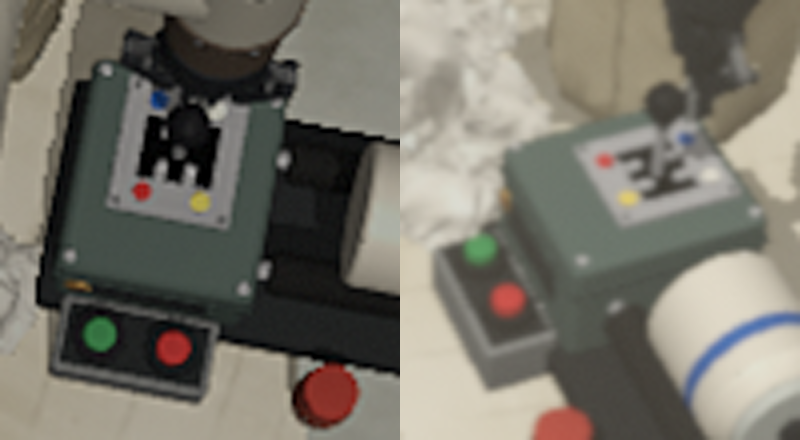

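Knob now at (190,125) in the left crop and (665,103) in the right one, with the fingers just behind it.

```bash
cat >> h.py <<'E'
def tri(ut,us):
    t=np.load("top0.npy",allow_pickle=True).item();s=np.load("scene0.npy",allow_pickle=True).item()
    A,B=ray(t,*ut),ray(s,*us);k=np.linalg.lstsq(np.array([A[1],-B[1]]).T,B[0]-A[0],rcond=None)[0]
    P,Q=A[0]+k[0]*A[1],B[0]+k[1]*B[1];return loc(P),loc(Q)
E
python3 -c "
from h import *
print(tri((373,151),(380.8,195)),tri((372.5,156.25),(376.2,195.75)))
a=cv2.cvtColor(cv2.imread('pics/b.png'),cv2.COLOR_BGR2GRAY)
d=get_image('top')['image'];t=np.load('top0.npy',allow_pickle=True).item();print([onz(t,*p,217) @ np.eye(3) for p in [(372.5,156.25)]], loc(onz(t,372.5,156.25,217)),loc(onz(t,373,151,216)))"
```

```text
(array([ 37.4, 110.2, 214.2]), array([ 35.2, 110.7, 213.5])) (array([ 20.7, 108.9, 217.5]), array([ 18.5, 109.5, 216.8]))
[array([ 614.35882223, -274.83392458,  217.        ])] [ 20.9 108.9 217. ] [ 36.9 110.2 216. ]
```

servo_tool([
  [0,0.8,0,0,0,0,0],
  [0,0.7,0,0,0,0,0],
  [0,0,0,-2.5,0,0,0],
  [0,0,0,-2.5,0,0,0],
  [0,-1.4,1.4,0,0,0,0],
  [0,-1.4,1.4,0,0,0,0],
  [0,-1.4,1.4,0,0,0,0],
  [0,0,0,0,0,0,0],
  [0,0,0,2.5,0,0,0],
  [0,0,0,2.5,0,0,0],
  [0,0,0,0,0,0,0],
])

```text
clock: 6.45
position: [604.2, -314.2, 204.5]
ee_rot: [0.995, -0.096, -0.004, -0.001]
contact_force: [-0.6, 0.3, -0.2]
gripper_width: 0.2
```

```bash
python3 -c "
from h import *
look('c')"
```

```text
tcp local [ 20.8  67.6 209.1] [ 0.   0.9 -0.3] 6.55
```

servo_tool([
  [0,0,-0.5,0,0,0,0],
  [0,0,-0.4,0,0,0,0],
  [0,0,-0.4,0,0,0,0],
  [0,0,-0.4,0,0,0,0],
  [0,0,-0.4,0,0,0,0],
  [0,0,-0.4,0,0,0,0],
  [0,0,-0.4,0,0,0,0],
  [0,0,-0.4,0,0,0,0],
  [0,0,-0.4,0,0,0,0],
  [0,0,-0.4,0,0,0,0],
  [0,0,-0.4,0,0,0,0],
  [0,0,0,0,0,0,0],
])

```text
clock: 7.75
position: [614.9, -270.2, 209.0]
ee_rot: [0.995, -0.095, -0.0, -0.0]
contact_force: [1.1, -0.7, 1.4]
gripper_width: 0.0
```

```bash
python3 -c "
from h import *
look('d')"
```

```text
tcp local [ 20.5 113.3 208.9] [ 0.1 -0.5  0.7] 7.85
```

View pics/d.png

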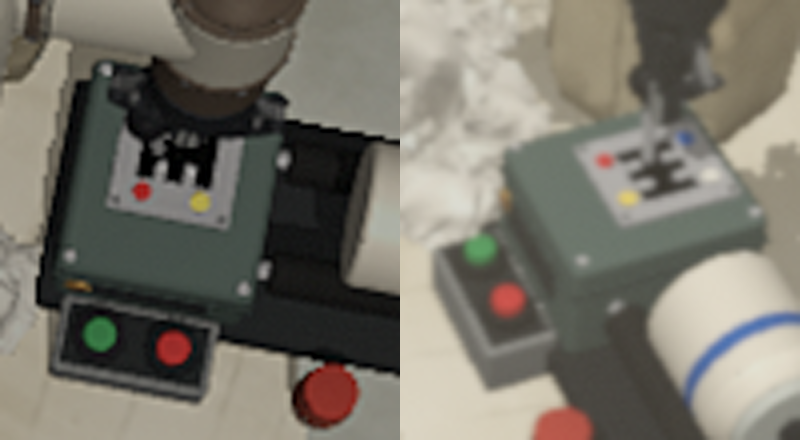

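The knob is mostly hidden by the gripper; its edge shows near (145,125) in the left crop. I push on a little, watching the force.

servo_tool([
  [0,0,-0.3,0,0,0,0],
  [0,0,-0.2,0,0,0,0],
  [0,0,0,0,0,0,0],
])

```text
clock: 8.15
position: [615.6, -265.8, 208.8]
ee_rot: [0.995, -0.095, -0.0, -0.0]
contact_force: [0.5, -1.5, -2.0]
gripper_width: -0.2
```

```bash
python3 -c "
from h import *
t=np.load('top0.npy',allow_pickle=True).item()
print(loc(onz(t,325+145/4,125+125/4,210)), proj(t,[*( (lambda w:(w.real,w.imag))(o+r*complex(20,150))),210]), loc(read_state()['position']))"
```

```text
[ 16.5 140.6 210. ] (np.float64(358.26716816815605), np.float64(154.47422984288005)) [ 20.3 118.  208.8]
```

servo_tool([
  [0,0,-0.2,0,0,0,0],
  [0,0,0,0,0,0,0],
])

```text
clock: 8.35
position: [615.9, -263.9, 209.0]
ee_rot: [0.995, -0.095, -0.0, -0.0]
contact_force: [0.1, -2.0, -1.2]
gripper_width: -0.4
```

servo_tool([
  [0,0,-0.2,0,0,0,0],
  [0,0,0,0,0,0,0],
])

```text
clock: 8.55
position: [616.4, -261.9, 209.2]
ee_rot: [0.995, -0.095, -0.0, -0.0]
contact_force: [-0.9, -0.8, -1.8]
gripper_width: -0.1
```

servo_tool([
  [0,0,1,0,0,0,0],
  [0,0,1,0,0,0,0],
  [0,0,1,-1,0,0,0],
  [0,0,2,-2,0,0,0],
  [0,0,3,-2,0,0,0],
  [0,0,3,0,0,0,0],
  [0,0,0,0,0,0,0],
])

```text
clock: 9.25
position: [594.6, -374.2, 260.9]
ee_rot: [0.995, -0.098, 0.001, 0.001]
contact_force: [1.5, -0.0, 0.0]
gripper_width: -0.5
```

```bash
python3 -c "
from h import *
look('e')"
```

```text
tcp local [ 20.4  10.5 259.7] [ 0.2  0.6 -0.4] 9.35
```

View pics/e.png

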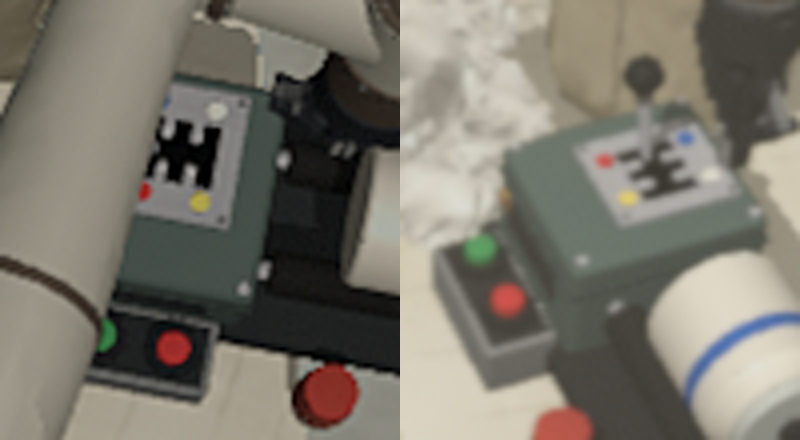

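In the right crop the knob is at (645,75) and the shaft enters the gate near (648,140); in the left crop the arm hides the lever.

```bash
python3 -c "
from h import *
s=np.load('scene0.npy',allow_pickle=True).item()
for u,v in((645,75),(645,73),(643,75)):
  for z in (209,211,213): print(u,v,z,loc(onz(s,310+(u-400)/4,170+v/4,z)))
for p in ((20,110,144),(20,132,144),(40,132,144)):
  w=o+r*complex(*p[:2]);q=proj(s,(w.real,w.imag,p[2]));print(p,(q[0]-310)*4+400,(q[1]-170)*4)"
```

```text
645 75 209 [ 21.7 150.8 209. ]
645 75 211 [ 20.6 148.9 211. ]
645 75 213 [ 19.5 147.  213. ]
645 73 209 [ 22.7 152.9 209. ]
645 73 211 [ 21.6 151.  211. ]
645 73 213 [ 20.5 149.1 213. ]
643 75 209 [ 20.2 151.4 209. ]
643 75 211 [ 19.1 149.5 211. ]
643 75 213 [ 18.1 147.6 213. ]
(20, 110, 144) 657.934429676855 168.61171498612998
(20, 132, 144) 646.2380303409773 150.1607619203205
(40, 132, 144) 668.801394993108 144.1116346887776
```

servo_tool([
  [0,-1.5,-3,0,0,0,0],
  [0,-1.5,-3,0,0,0,0],
  [0,-1.5,-3,0,0,0,0],
  [0,0,-3,0,0,0,0],
  [0,0,-1.8,0,0,0,0],
  [0,0,0,0,0,0,0],
  [0,0,0,1.8,0,0,0],
  [0,0,0,1.8,0,0,0],
  [0,0,0,1.8,0,0,0],
  [0,0,0,0,0,0,0],
  [0,0,0,0,0,0,0],
])

```text
clock: 10.45
position: [577.9, -226.7, 205.4]
ee_rot: [0.995, -0.096, -0.0, 0.0]
contact_force: [-0.1, -0.7, -0.2]
gripper_width: 0.1
```

```bash
python3 -c "
from h import *
s=read_state();print(loc(s['position']),s['contact_force'])"
```

```text
[-24.1 149.1 205.4] [-0.12959072 -0.65919277 -0.20253253]
```

servo_tool([
  [0,0.6,0,0,0,0,0],
  [0,0.6,0,0,0,0,0],
  [0,0.4,0,0,0,0,0],
  [0,0.4,0,0,0,0,0],
  [0,0.4,0,0,0,0,0],
  [0,0.4,0,0,0,0,0],
  [0,0.4,0,0,0,0,0],
  [0,0.4,0,0,0,0,0],
  [0,0.4,0,0,0,0,0],
  [0,0.4,0,0,0,0,0],
  [0,0.4,0,0,0,0,0],
  [0,0,0,0,0,0,0],
])

```text
clock: 11.65
position: [625.2, -235.3, 204.9]
ee_rot: [0.995, -0.096, -0.0, 0.0]
contact_force: [-1.3, 0.4, -0.5]
gripper_width: 0.1
```

servo_tool([
  [0,0.2,0,0,0,0,0],
  [0,0,0,0,0,0,0],
])

```text
clock: 11.85
position: [626.6, -235.6, 204.8]
ee_rot: [0.995, -0.096, -0.0, -0.0]
contact_force: [-2.0, -0.1, -0.5]
gripper_width: 0.0
```

servo_tool([
  [0,0.15,0,0,0,0,0],
  [0,0,0,0,0,0,0],
])

```text
clock: 12.05
position: [627.9, -235.8, 204.7]
ee_rot: [0.995, -0.096, -0.001, -0.0]
contact_force: [-2.8, -0.9, -1.8]
gripper_width: -0.3
```

servo_tool([
  [0,0.15,0,0,0,0,0],
  [0,0,0,0,0,0,0],
])

```text
clock: 12.25
position: [629.1, -236.0, 204.8]
ee_rot: [0.995, -0.096, -0.001, -0.0]
contact_force: [-4.1, -0.7, -2.4]
gripper_width: -0.0
```

servo_tool([
  [0,0.15,0,0,0,0,0],
  [0,0,0,0,0,0,0],
])

```text
clock: 12.45
position: [629.7, -236.2, 204.7]
ee_rot: [0.995, -0.096, -0.002, -0.0]
contact_force: [-5.1, 0.9, -1.1]
gripper_width: -0.1
```

servo_tool([
  [0,0.1,0,0,0,0,0],
  [0,0,0,0,0,0,0],
])

```text
clock: 12.65
position: [630.0, -236.2, 204.7]
ee_rot: [0.995, -0.096, -0.003, -0.0]
contact_force: [-7.0, 1.2, -1.7]
gripper_width: 0.0
```

servo_tool([
  [0,0.1,0,0,0,0,0],
  [0,0,0,0,0,0,0],
  [0,0,0,0,0,0,0],
  [0,-0.5,0,0,0,0,0],
  [0,-2,0,0,0,0,0],
  [0,-3,0.2,0,0,0,0],
  [0,-3,0.2,0,0,0,0],
  [0,-3,0.2,0,0,0,0],
  [0,-3,0.1,0,0,0,0],
  [0,0,0,0,0,0,0],
  [0,0,0,0,0,0,0],
])

```text
clock: 13.75
position: [491.1, -216.4, 207.1]
ee_rot: [0.995, -0.095, 0.003, 0.0]
contact_force: [-0.2, 0.1, 0.5]
gripper_width: 0.1
```

```bash
python3 -c "
from h import *
look('f')"
```

```text
tcp local [-111.1  142.7  206.2] [-0.4  0.3  0.5] 13.85
```

View pics/f.png

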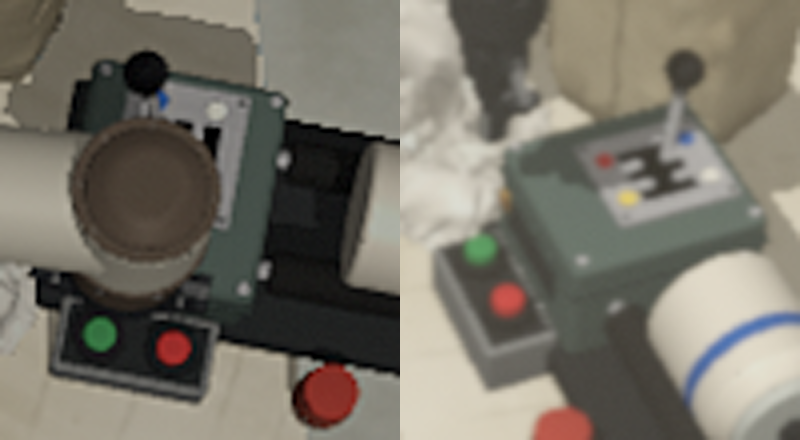

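The lever now leans far left: knob at (146,73) in the left crop and (685,70) in the right, beside the blue disc. Check by triangulation.

```bash
python3 -c "
from h import *
P,Q=tri((361.5,143.25),(381.25,187.5));print(P,Q)
m=(P+Q)/2-[20,110,57];print('shaft-blue',(m/np.linalg.norm(m)*85)[:2]-[36,22], np.linalg.norm(m))"
```

```text
[ 55.9 146.9 207.3] [ 55.  147.2 207. ]
shaft-blue [-17.00867072  -2.15151623] 158.66451241534762
```

servo_tool([
  [0,0,0,0,0,6.67,0],
  [0,0,0,0,0,6.67,0],
  [0,0,0,0,0,6.67,0],
  [0,0,0,0,0,0,0],
  [0,-1,0,2.8,0,0,0],
  [0,-1,0,2.8,0,0,0],
  [0,-1,0,2.8,0,0,0],
  [0,0,0,0,0,0,0],
  [0,0,0,0,0,0,0],
])

```text
clock: 14.75
position: [491.8, -216.5, 116.5]
ee_rot: [0.98, -0.094, 0.173, 0.017]
contact_force: [0.4, -0.6, 0.5]
gripper_width: 0.1
```

```bash
python3 -c "
from h import *
look('g')
print(read_state()['ee_rot'])"
```

```text
tcp local [-110.2  142.8  117.9] [-0.2  0.3  0.5] 14.85
[ 0.98002885 -0.09373736  0.17457124  0.01678222]
```

View pics/g.png

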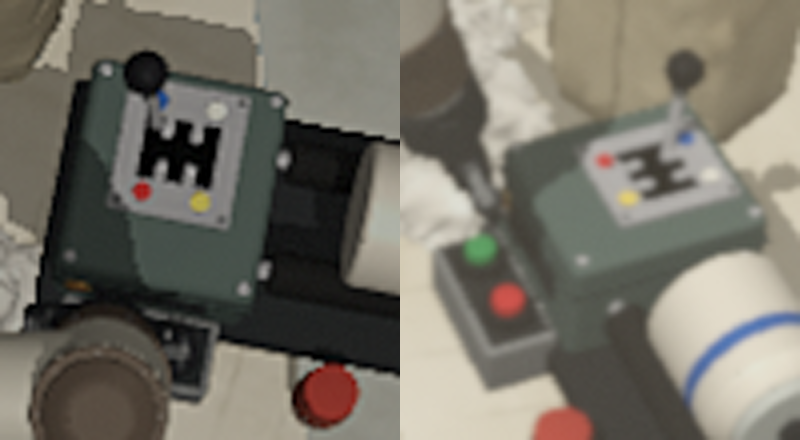

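The tool leans clear of the gear head with its tip above the green button; the shaft stands at the far end of the left slot.

servo_tool([
  [0,-0.35,0,0.95,0,0,0],
  [0,-0.35,0,0.95,0,0,0],
  [0,-0.35,0,0.95,0,0,0],
  [0,0,0,0,0,0,0],
  [0,0,0,0,0,0,0],
])

```text
clock: 15.35
position: [491.2, -216.3, 87.4]
ee_rot: [0.98, -0.094, 0.174, 0.017]
contact_force: [-0.9, 0.7, 0.4]
gripper_width: -0.1
```

servo_tool([
  [0,-0.1,0,0.28,0,0,0],
  [0,-0.1,0,0.28,0,0,0],
  [0,-0.1,0,0.28,0,0,0],
  [0,0,0,0,0,0,0],
  [0,0,0,0,0,0,0],
])

```text
clock: 15.85
position: [491.5, -216.5, 80.6]
ee_rot: [0.98, -0.094, 0.176, 0.017]
contact_force: [-10.0, 4.8, 25.9]
gripper_width: -0.0
```

servo_tool([
  [0,0.07,0,-0.19,0,0,0],
  [0,0,0,0,0,0,0],
  [0,0,0,0,0,0,0],
])

```text
clock: 16.15
position: [491.3, -216.4, 81.0]
ee_rot: [0.98, -0.094, 0.175, 0.017]
contact_force: [-4.6, 1.5, 12.8]
gripper_width: -0.2
```

servo_tool([
  [0,0.07,0,-0.19,0,0,0],
  [0,0,0,0,0,0,0],
  [0,0,0,0,0,0,0],
])

```text
clock: 16.45
position: [491.2, -216.3, 81.9]
ee_rot: [0.98, -0.094, 0.175, 0.017]
contact_force: [0.6, -0.4, 4.8]
gripper_width: -0.2
```

servo_tool([
  [0,0.07,0,-0.19,0,0,0],
  [0,0,0,0,0,0,0],
  [0,0,0,0,0,0,0],
])

```text
clock: 16.75
position: [491.0, -216.2, 83.4]
ee_rot: [0.98, -0.094, 0.174, 0.017]
contact_force: [2.7, -1.0, 3.2]
gripper_width: -0.3
```

The spring region (3–5 N) above a hard stop at about 5 N matches a bottomed button. Now I retract.

servo_tool([
  [0,0.3,0,-0.9,0,0,0],
  [0,0,0,-3,0,0,0],
  [0,0,0,-4,0,0,0],
  [0,0,0,-4,0,0,0],
  [0,0,0,-4,0,0,0],
  [0,0,-3,0,0,0,0],
  [0,0,-3,0,0,0,0],
  [0,0,-3,0,0,0,0],
  [0,0,-3,0,0,0,0],
  [0,0,0,0,0,0,0],
  [0,0,0,0,0,0,0],
])

```text
clock: 17.85
position: [460.5, -88.4, 231.6]
ee_rot: [0.981, -0.094, 0.171, 0.017]
contact_force: [-0.4, -0.8, 0.2]
gripper_width: 0.3
```

```bash
python3 -c "
from h import *
look('i')"
```

```text
tcp local [-165.2  261.7  232.3] [ 0.2  0.4 -0.2] 17.95
```

View pics/i.png

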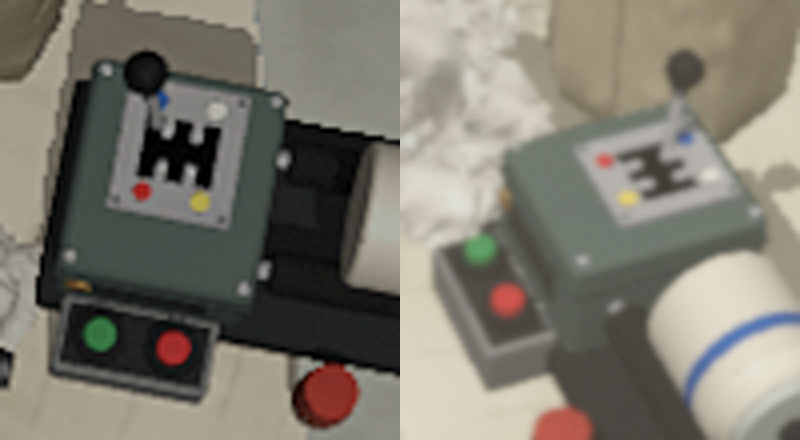

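The lever is still at (146,73)/(685,70), both buttons look up, the jars are in place, and the robot is clear. I'm handing the job in.

```bash
python3 -c "
from bench import *
print(job_done())"
```

```text
the job is handed in; nothing more can be done
None
```

The lever is home in the blue-marked far-left slot, the green start button was pressed down once after that, and the job is handed in. `job_done()` gives no verdict.

- **Gear lever:** I pushed it with shut fingers, never gripping: back to the cross channel, left, then forward until it met the slot end. The last force I read there was 7 N. I then pushed 1 mm further without reading the force, with the limit at 35 N. Triangulating the knob puts the shaft 17.1 mm from the blue disc, against the 20 mm limit. The last picture shows the lever unmoved since then.
- **Start button:** I pressed it with the tool tilted to clear the gear head. The spring region read 3–5 N, followed by a hard stop, so I take it as fully down. The vertical force reached about 26 N against that stop. The travel is inferred from force and height, because the joint value can't be read.
- **Final state:** in the last picture both buttons look up and the mill jar and the nearest red-capped jar are where they were. The arm is clear, with contact force near zero. The spare jar, beaker, dish, rib and green-capped glaze jar were not in that picture; the arm did not go down near them.

The job took about 18 s of the 64 s allowed, and no check failed. The two cameras disagreed by about 3–4 mm on the mill's position, so I used the average.

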